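# Clamp the brass lamp stem

### The job

On the lamp repairer's bench two identical green screw clamps each hold a lamp stem loosely. Turn the T-handle of the clamp that holds the brass stem clockwise (seen from above) until its rising resistance shows that the stem is firmly clamped, without forcing it on and crushing the tube, then let go; do not turn the other clamp, which holds the steel stem.

Things in the scene. Friction and masses are not known exactly. Their poses are not given: they have to be found in the camera images.
- brass_handle (a point): Middle of the T-handle on top of the clamp holding the brass stem: steel bar 90 long, 12 wide, 14 high (black balls of 19 mm on its ends), on a 10 mm upright screw. The point is the bar's centre, 165 mm above the bench, on the screw's axis; x runs along the bar, z up. Nothing within 35 mm below the bar but the screw. The handle turns in place and does not rise or sink.
- brass_screw (a joint): Angle of that screw (rad), growing clockwise seen from above; starts between 0.3 and 1.05. The sprung plate sinks 5 mm per rad and meets the stem at about 1.2. Turning takes 0.15 N m before that, then stiffens to some 0.25 N m at once, 0.35 at 1.5 and 0.5 at 1.9. Anywhere from 1.3 to 1.75 it is firmly clamped; beyond about 1.85 the tube is crushed. Let go, it springs back by 0.05 at most and stays.
- brass_stem: The brass lamp stem, a polished yellow tube 28 mm thick and 170 long with collars near its ends, lying loose and level in the clamp's V-block. Origin at its centre, 52 mm above the bench; x along the tube.
- brass_plate: Dark steel pressure plate of that clamp, 46 x 94 x 12 mm, on springs under the green bridge (145 x 40 mm, top 120 mm above the bench) between two steel columns. Origin at the centre of its underside, which comes down on the stem's top 66 mm above the bench.
- steel_handle_end (a point): Black ball on one end of the T-handle of the other, identical green clamp, the one holding the grey steel stem; 165 mm above the bench, 47 mm from that screw's axis. To be left alone.
Not all that is in view belongs to the job. Leave any purple look-alike of the part that bears brass_handle alone. There is more than one size of the brass_stem; the job needs the larger.

How it is judged (in metres and radians):
At the end, for the whole second after the job is handed in: The pressure plate bears on the brass stem with more than 15 N, the screw is at rest, and the stem still lies in its V within 10 mm of where it was (contact force between brass_plate and brass_stem above 15 N and velocity of joint brass_screw below 0.05 rad/s and distance of brass_stem from where it was at the start of the episode below 0.01 m); the robot touches nothing.
It fails at once if the brass stem is crushed: more than 80 N under the plate (contact force between brass_plate and brass_stem above 80 N).
It fails at once if the handle of the other clamp is turned (by more than about 18 degrees) (distance of steel_handle_end from where it was at the start of the episode above 0.015 m).
It also fails if it takes over 32 s, if anything falls off the work surface, if the arm or the gripper's body presses on something with over 40 N, if the wrist force passes 120 N, or if a joint passes its speed limit or range.

### The arm

A 6-joint arm with a two-finger parallel gripper is mounted at the origin on the work surface. World frame = base frame: x ahead of the robot, y to its left, z up, the work surface at z = 0. Lengths are in mm, angles in rad, forces in N, time in s.
With the tool pointing down it reaches from about 350 to 725 mm from the base axis. Payload 6 kg.
Tool frame: the origin (TCP) lies where the fingers leave the gripper's body, on its centre line; the fingertips stand 73 mm ahead of it and the grasp point (between the pads) lies 54 mm ahead of it; z points along the fingers, y is the line along which they close (so a half turn about z gives the same grasp; the last joint's range is limited). The gripper opens to 85 mm and grips with 20 to 120 N. Pads are 22 mm wide; open, the fingers measure 114 mm over their backs; the gripper's body (76 mm by 85 mm) begins 54 mm behind the grasp point. The pads swing forward as they close: fully open they stand 13 mm farther back than shut.
Start: joints at [-0.921, 0.04, 0.085, 0, -1.615, -0.334], TCP at [186.359, -570.309, 303.861] pointing down, gripper open.
Joint ranges: [-2.56, 2.56], [-1.29, 2.01], [-1.08, 1.49], [-3.29, 1.98], [-2.81, -0.18], [-2.99, 2.99]. Speed limits (rad/s): [2.57, 2.57, 3.01, 3.14, 3.14, 3.14].

### API

Orientations are given as a unit quaternion [x, y, z, w].
In Python, from workcell import robot, camera, calibration, order gives the robot as it stands.
- The arm moves only by the tool arm_command, never from a script. Its arguments are lists of equal length, an entry for each row: "twist": the turn, a rotation vector about the tool's x, y, z in degrees, a list of three; "offset": the shift along the tool's x, y, z in mm, a list of three; "claw": the gripper command: -1 is shut, 1 is fully open, values between are in proportion. A call has 1 to 12 rows; each row shifts and turns the commanded pose from where the row before left it, along the tool's axes as they then stand; what a row does not reach is not made up. A row lasts 1/8 s, in which the tool goes at most 62.5 mm and 10.7 degrees, less where a joint would pass 70% of its speed; a pose out of reach is approached as far as the arm can. A call is refused whole if a number of a shift passes 62.5 or a number of a turn 10.7, either way. A call with a gripper value outside its range is refused whole. The fingers move at their own pace and stop on an object; "force" is the grip in N (left out, the last holds). Time passes only in rows, so rows that do not move let the fingers close. It gives the time, the measured TCP pose, the force, the opening and the grip force at its end, in the units of the state.
- robot.state(): the state, without advancing time (a new reading comes with each control period).
- camera(name): name is "side" or "top"; returns the picture (480x640x3 uint8, red, green, blue); there is no depth.
- calibration(name): a dict with "fx", "fy", "cx", "cy" (pixels), "eye" and "rotation" of the camera in the world. Camera axes: x right, y up, looking along -z (the intrinsics and any distortion apply to the point x, -y, -z); pixel columns grow to the right and rows downward; lengths in mm; the calibration is good to about 2 mm. A picture is of the moment at which its call begins. calibration takes no time and is no camera call.
- order.finish_job(): hands the job in; it is judged then, once.
The state is a dict: "t": time; "joints": joint angles; "qvel": joint speeds; "joint_torque": joint torques, N m; "eef_pos": TCP position; "ee_rot": TCP orientation; "ft_force": force on the tool from outside, world axes, zero at the start; "torque": the same for the moment, N m; "gripper_width": finger opening in mm; "gripper_force": force on a finger pad.
Only numpy, scipy, OpenCV 4.12 (cv2) and the standard library are available. Lean on these libraries where they do the work, as an engineer would, in place of code of your own. Each camera call takes 0.05 s, during which the arm holds its last target. There are 200 camera calls.

## Working session

There is one attempt and no reset: what is moved stays moved. The work goes in short steps, Python scripts to look and compute and a tool call to move; the robot and the scene stay as the last step left them, time stands still between calls to the robot, and variables do not carry over. Pictures are saved under pics/ and viewed, at most 10 in all, crops included, and the job is handed in when it is done.

Besides the shell and the picture viewer there is one more tool, called after "Emit:" as name(argument=value, ...) on one line, values as JSON. arm_command: Moves the arm, as the interface text tells. Its arguments: {"type":"object","properties":{"twist":{"type":"array"},"offset":{"type":"array"},"claw":{"type":"array"},"force":{"type":"number"}},"required":["twist","offset","claw"]}

```bash
mkdir -p pics; ls
python3 - <<'E'
from workcell import robot,camera,calibration
import cv2
for n in("top","side"):
    cv2.imwrite(f"pics/{n}0.png",camera(n)[:,:,::-1]); print(n,calibration(n))
print(robot.state())
E
```

```text
pics
top {'fx': 501.5556568200427, 'fy': 501.5556568200427, 'cx': 322.55895015216043, 'cy': 233.1564850966202, 'eye': array([475.45959652,  63.53006518, 977.55741602]), 'rotation': array([-0.01782315,  0.03239612,  0.7098439 , -0.70338784])}
side {'fx': 466.0457344451688, 'fy': 466.0457344451688, 'cx': 317.7361350418977, 'cy': 239.47284700551734, 'eye': array([-17.80976841, 692.71808226, 759.93204352]), 'rotation': array([-0.15517782,  0.41061923,  0.84681843, -0.30035021])}
{'t': 0.1, 'joints': array([-9.21295627e-01,  4.07379842e-02,  8.39142563e-02, -3.94583578e-04,
       -1.61548837e+00, -3.33705596e-01]), 'qvel': array([-0.00112471, -0.00376849,  0.00267034,  0.00084445, -0.00205755,
        0.00042554]), 'joint_torque': array([-5.27812328e-03, -3.69346762e+01,  3.48281336e+01,  6.95183024e+00,
       -4.52999651e-03, -5.17381977e-07]), 'eef_pos': array([ 186.36667132, -570.13564972,  302.99108533]), 'ee_rot': array([-1.57250771e-01,  9.87558394e-01,  7.61173190e-04, -1.83991392e-04]), 'ft_force': array([ 0.39201804, -0.66505063,  0.02606277]), 'torque': array([ 0.02483571,  0.00346295, -0.02460068]), 'gripper_force': 0.0, 'gripper_width': 85.51506994991368}
```

View pics/top0.png

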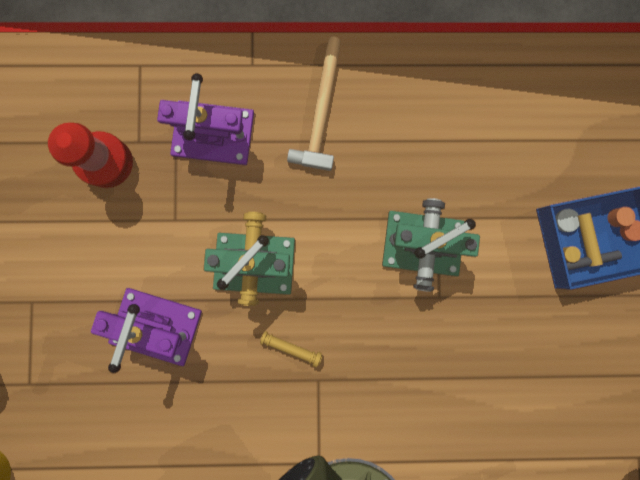

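View pics/side0.png

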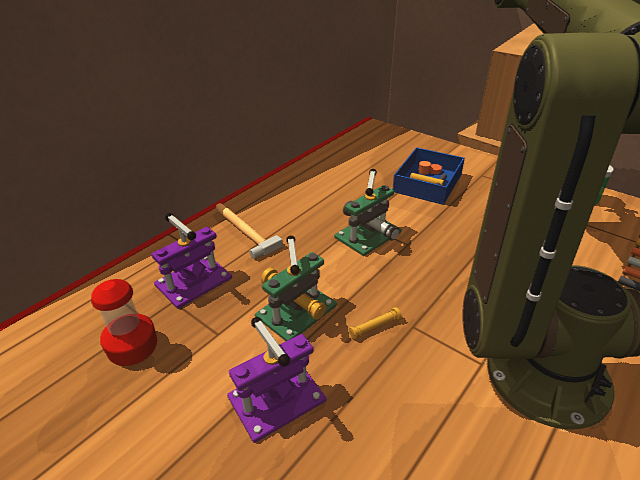

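Candidates (top view): the green clamp at (248,263) has a thick yellow stem through it. The green clamp at (435,240) holds a grey stem and must be left alone. The purple clamps at (205,125) and (145,330) are look-alikes, and the loose thin brass rod at (292,350) is the smaller stem. The clamp at (248,263) fits, with handle balls at about (265,240) and (222,285). I'll confirm it in a crop.

```bash
cat > h.py <<'E'
import numpy as np
from scipy.spatial.transform import Rotation as R
from workcell import robot,camera,calibration
def pos(n,u,v,z):
    c=calibration(n); d=R.from_quat(c["rotation"]).apply([(u-c["cx"])/c["fx"],-(v-c["cy"])/c["fy"],-1])
    return c["eye"]+d*(z-c["eye"][2])/d[2]
def pix(n,p):
    c=calibration(n); q=R.from_quat(c["rotation"]).inv().apply(np.array(p)-c["eye"])
    return c["cx"]-c["fx"]*q[0]/q[2], c["cy"]+c["fy"]*q[1]/q[2]
E
python3 - <<'E'
from h import *
import cv2
im=cv2.imread("pics/top0.png")
cv2.imwrite("pics/crop.png",cv2.resize(im[200:320,180:340],None,fx=5,fy=5,interpolation=cv2.INTER_CUBIC))
print([calibration(n).keys() for n in("top",)])
g=im[200:320,180:340].max(2)
m=(g<45).astype('uint8')
n,l,s,c=cv2.connectedComponentsWithStats(m)
for i in range(1,n):
    if s[i,4]>15: print(c[i]+[180,200],s[i])
a=pos("top",264.5,240,165);b=pos("top",222,285,165);print(a,b,(a+b)/2,np.hypot(*(a-b)[:2]))
p=(a+b)/2;print(pix("side",p),pix("side",a),pix("side",b))
E
```

```text
[dict_keys(['fx', 'fy', 'cx', 'cy', 'eye', 'rotation'])]
[522.89239447 140.61612801 165.        ] [451.09353664 208.84774185 165.        ] [486.99296555 174.73193493 165.        ] 99.04861994771517
(np.float64(292.65841247083347), np.float64(252.8764365003126)) (np.float64(290.79064266584254), np.float64(237.9133199177459)) (np.float64(294.6880999542774), np.float64(269.1367113799008))
```

View pics/crop.png

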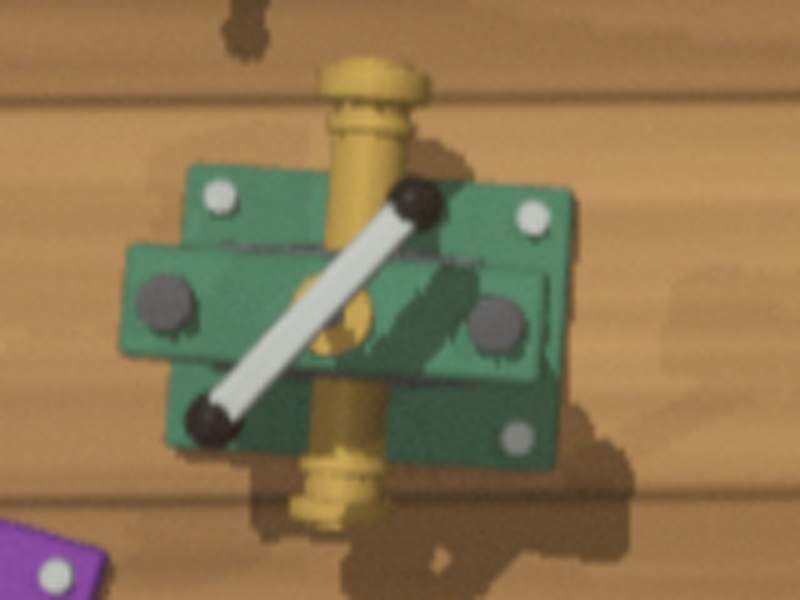

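The crop confirms it: green clamp with the thick brass stem. The balls are at top-image (263.0,240.4) and (222.2,283.8), and the side view agrees.

Run:
```python
from h import *
a=pos("top",263,240.4,165);b=pos("top",222.2,283.8,165);p=(a+b)/2
print(p,np.hypot(*(a-b)[:2]),np.degrees(np.arctan2(*(a-b)[1::-1])))
s=robot.state();T=R.from_quat(s["ee_rot"]);print(T.as_matrix().round(3))
print("x yaw",np.degrees(np.arctan2(*T.as_matrix()[1::-1,0])))
print("base-frame tool offset to 230 high tcp", T.inv().apply(np.r_[p[:2],300]-s["eef_pos"]))
```

```text
[487.63684247 175.78817466 165.        ] 95.32094783119182 -43.401546831277635
[[-0.951 -0.311 -0.001]
 [-0.311  0.951  0.001]
 [ 0.     0.002 -1.   ]]
x yaw -161.90527485353783
base-frame tool offset to 230 high tcp [-518.04669516  615.45716463    3.88774062]
```

Emit:
arm_command(twist=[[0,0,0],[0,0,0],[0,0,0],[0,0,0],[0,0,0],[0,0,0],[0,0,0],[0,0,0],[0,0,0],[0,0,0],[0,0,0],[0,0,0]], offset=[[-37,44,0],[-37,44,0],[-37,44,0],[-37,44,0],[-37,44,0],[-37,44,0],[-37,44,0],[-37,44,0],[-37,44,0],[-37,44,0],[-37,44,0],[-37,44,0]], claw=[1,1,1,1,1,1,1,1,1,1,1,1])

```text
t: 1.6
eef_pos: [444.6, 71.5, 303.9]
ee_rot: [-0.158, 0.987, 0.0, 0.0]
ft_force: [0.7, -1.6, -0.2]
gripper_width: 85.5
gripper_force: 0.0
```

Emit:
arm_command(twist=[[0,0,0],[0,0,0],[0,0,-10],[0,0,-10],[0,0,-10],[0,0,-10],[0,0,-10],[0,0,-10],[0,0,-10],[0,0,-10],[0,0,-10],[0,0,-10]], offset=[[-37,44,0],[-37,43,0],[0,0,0],[0,0,0],[0,0,0],[0,0,0],[0,0,0],[0,0,0],[0,0,0],[0,0,0],[0,0,0],[0,0,0]], claw=[1,1,1,1,1,1,1,1,1,1,1,1])

```text
t: 3.1
eef_pos: [487.6, 175.1, 303.4]
ee_rot: [0.859, -0.512, -0.0, 0.0]
ft_force: [-0.2, -0.4, 0.1]
gripper_width: 85.5
gripper_force: 0.0
```

Emit:
arm_command(twist=[[0,0,-9.5],[0,0,-9],[0,0,0]], offset=[[0,0,0],[0,0,0],[0,0,0]], claw=[1,1,1])

```text
t: 3.48
eef_pos: [487.6, 175.2, 303.5]
ee_rot: [0.929, -0.37, -0.0, 0.0]
ft_force: [-0.1, 0.1, -0.2]
gripper_width: 85.5
gripper_force: 0.0
```

```bash
cat > rel.py <<'E'
from h import *
s=robot.state();T=R.from_quat(s["ee_rot"]);print(s["t"],s["eef_pos"].round(1),"yaw",np.degrees(np.arctan2(*T.as_matrix()[1::-1,0])),"j",s["joints"].round(2))
print("tilt z",T.as_matrix()[:,2].round(4),"off to grasp",T.inv().apply(np.array([487.6,175.8,165+54])-s["eef_pos"]).round(1))
print(s["ft_force"].round(2),s["torque"].round(3),s["gripper_width"],s["gripper_force"])
E
python3 - <<'E'
import rel
from h import *
import cv2
cv2.imwrite("pics/side1.png",cv2.resize(camera("side")[150:350,180:420,::-1],None,fx=3,fy=3))
E
```

```text
3.475 [487.6 175.2 303.5] yaw -43.486383624727814 j [ 0.73 -0.18 -0.12 -0.   -1.63  0.08]
tilt z [-7.e-04 -2.e-04 -1.e+00] off to grasp [-0.4 -0.5 84.5]
[-0.08  0.14 -0.23] [0.029 0.044 0.019] 85.47631121544657 0.0
```

View pics/side1.png

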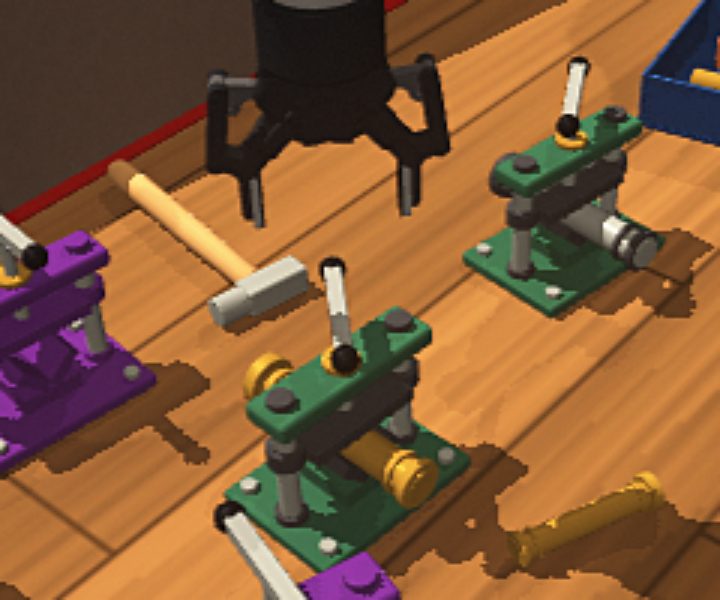

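The jaws straddle the bar, which runs in the crop from (333,265) to (345,357). I'm going down and gripping.

Emit:
arm_command(twist=[[0,0,0],[0,0,0],[0,0,0],[0,0,0],[0,0,0],[0,0,0]], offset=[[0,0,20],[0,0,20],[0,0,20],[0,0,14],[0,0,10],[0,0,0]], claw=[1,1,1,1,1,1], force=70)

```text
t: 4.28
eef_pos: [487.6, 175.0, 219.2]
ee_rot: [0.929, -0.37, -0.0, 0.0]
ft_force: [0.9, 0.5, 1.0]
gripper_width: 85.5
gripper_force: 0.0
```

Emit:
arm_command(twist=[[0,0,0],[0,0,0],[0,0,0],[0,0,0],[0,0,0],[0,0,0],[0,0,0],[0,0,0]], offset=[[0,0,0],[0,0,0],[0,0,0],[0,0,0],[0,0,0],[0,0,0],[0,0,0],[0,0,0]], claw=[0,-0.5,-0.8,-1,-1,-1,-1,-1], force=70)

```text
t: 5.28
eef_pos: [487.8, 175.2, 220.2]
ee_rot: [0.929, -0.37, 0.0, -0.0]
ft_force: [-1.5, 1.6, 3.8]
gripper_width: 10.6
gripper_force: 68.9
```

```bash
python3 rel.py
```

```text
5.275 [487.8 175.2 220.2] yaw -43.39967057357528 j [ 0.73 -0.17 -0.27  0.   -1.47  0.08]
tilt z [ 4.e-04  3.e-04 -1.e+00] off to grasp [-0.5 -0.3  1.2]
[-1.48  1.6   3.76] [0.163 0.435 0.125] 10.616453793499032 68.88671278953552
```

Emit:
arm_command(twist=[[0,0,4],[0,0,4]], offset=[[0,0,0],[0,0,0]], claw=[-1,-1])

```text
t: 5.52
eef_pos: [487.7, 175.1, 220.3]
ee_rot: [0.901, -0.435, 0.0, 0.0]
ft_force: [-2.3, -0.8, 3.9]
gripper_width: 10.4
gripper_force: 69.1
```

```bash
python3 rel.py
```

```text
5.525 [487.7 175.1 220.3] yaw -51.52814712515739 j [ 0.73 -0.17 -0.27  0.   -1.47 -0.06]
tilt z [ 0. -0. -1.] off to grasp [-0.6 -0.4  1.3]
[-2.35 -0.83  3.9 ] [-0.034  0.763  0.136] 10.354825009891762 69.13234949111938
```

Emit:
arm_command(twist=[[0,0,4]], offset=[[0,0,0]], claw=[-1])

```text
t: 5.65
eef_pos: [487.6, 175.1, 220.2]
ee_rot: [0.885, -0.466, -0.0, 0.0]
ft_force: [-2.5, -0.3, 4.0]
gripper_width: 10.8
gripper_force: 69.2
```

```bash
python3 rel.py
```

```text
5.65 [487.6 175.1 220.2] yaw -55.52929763234867 j [ 0.73 -0.17 -0.27  0.   -1.47 -0.13]
tilt z [-2.e-04 -2.e-04 -1.e+00] off to grasp [-0.6 -0.4  1.2]
[-2.51 -0.29  4.05] [-0.117  0.9    0.161] 10.842450666850134 69.16612029075623
```

Emit:
arm_command(twist=[[0,0,4]], offset=[[0,0,0]], claw=[-1])

```text
t: 5.78
eef_pos: [487.5, 175.0, 220.2]
ee_rot: [0.868, -0.496, -0.0, 0.0]
ft_force: [-2.4, -0.4, 4.5]
gripper_width: 10.7
gripper_force: 69.2
```

```bash
python3 rel.py
```

```text
5.775 [487.5 175.  220.2] yaw -59.52947286058394 j [ 0.73 -0.17 -0.27 -0.   -1.47 -0.2 ]
tilt z [-4.e-04 -3.e-04 -1.e+00] off to grasp [-0.7 -0.5  1.2]
[-2.44 -0.41  4.54] [-0.21   1.077  0.147] 10.719042570187463 69.20238733291626
```

The screw turns freely at about 0.15 N m after 16°. I'm carrying on in small steps until the torque jumps.

Emit:
arm_command(twist=[[0,0,4],[0,0,4]], offset=[[0,0,0],[0,0,0]], claw=[-1,-1])

```text
t: 6.02
eef_pos: [487.4, 174.9, 220.3]
ee_rot: [0.831, -0.556, -0.0, 0.0]
ft_force: [-4.1, -1.3, 4.8]
gripper_width: 10.7
gripper_force: 69.3
```

```bash
python3 rel.py
```

```text
6.025 [487.4 174.9 220.3] yaw -67.52743143199886 j [ 0.73 -0.17 -0.27 -0.   -1.47 -0.34]
tilt z [-8.e-04 -5.e-04 -1.e+00] off to grasp [-0.7 -0.5  1.3]
[-4.15 -1.3   4.83] [-0.21   1.371  0.136] 10.74396786036687 69.2762553691864
```

Emit:
arm_command(twist=[[0,0,4]], offset=[[0,0,0]], claw=[-1])

```text
t: 6.15
eef_pos: [487.3, 174.9, 220.2]
ee_rot: [0.811, -0.584, -0.0, 0.001]
ft_force: [-5.2, -0.8, 5.0]
gripper_width: 10.5
gripper_force: 69.3
```

```bash
python3 rel.py
```

```text
6.15 [487.3 174.9 220.2] yaw -71.52609805715868 j [ 0.73 -0.17 -0.27 -0.   -1.48 -0.41]
tilt z [-1.e-03 -6.e-04 -1.e+00] off to grasp [-0.8 -0.6  1.2]
[-5.25 -0.76  5.  ] [-0.241  1.556  0.096] 10.475641116496638 69.31486129760742
```

Emit:
arm_command(twist=[[0,0,4]], offset=[[0,0,0]], claw=[-1])

```text
t: 6.28
eef_pos: [487.2, 174.9, 220.3]
ee_rot: [0.791, -0.612, -0.0, 0.001]
ft_force: [-5.0, -1.1, 5.2]
gripper_width: 10.8
gripper_force: 69.4
```

```bash
python3 rel.py
```

```text
6.275 [487.2 174.9 220.3] yaw -75.52501556504141 j [ 0.73 -0.17 -0.27 -0.   -1.48 -0.48]
tilt z [-1.2e-03 -7.0e-04 -1.0e+00] off to grasp [-0.8 -0.6  1.3]
[-5.03 -1.13  5.15] [-0.233  1.758  0.253] 10.791123319529724 69.36353802680969
```

Emit:
arm_command(twist=[[0,0,4]], offset=[[0,0,0]], claw=[-1])

```text
t: 6.4
eef_pos: [487.2, 174.8, 220.2]
ee_rot: [0.769, -0.64, -0.0, 0.001]
ft_force: [-5.2, -2.0, 5.1]
gripper_width: 10.9
gripper_force: 69.4
```

Run:
```python
import rel,cv2
from h import *
cv2.imwrite("pics/side2.png",cv2.resize(camera("side")[200:350,220:380,::-1],None,fx=4,fy=4))
```

```text
6.4 [487.2 174.8 220.2] yaw -79.51499709988083 j [ 0.73 -0.17 -0.27 -0.   -1.48 -0.55]
tilt z [-1.5e-03 -8.0e-04 -1.0e+00] off to grasp [-0.9 -0.6  1.2]
[-5.23 -2.03  5.07] [-0.274  1.956  0.217] 10.856447194235198 69.40957903862
```

View pics/side2.png

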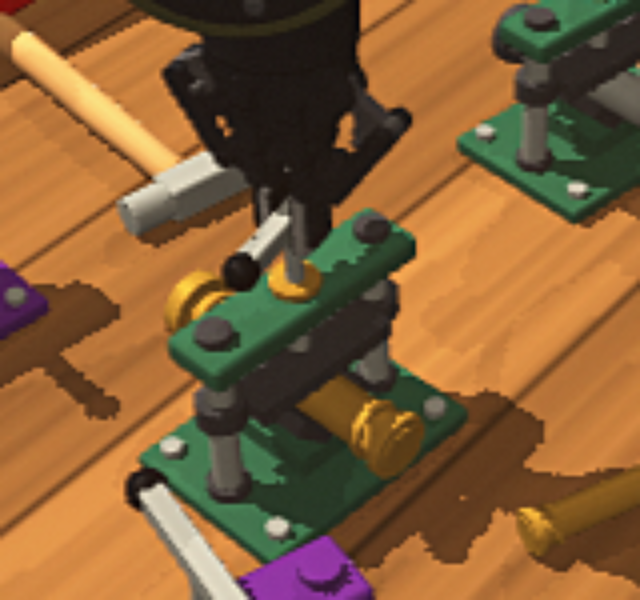

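The handle turned with the gripper: the ball is now at crop (240,270), and the plate sits right on the stem. The torque stepped up to about 0.23 N m near yaw -74°, so that is probably contact. I'm going on in small steps.

Emit:
arm_command(twist=[[0,0,2]], offset=[[0,0,0]], claw=[-1])

```text
t: 6.58
eef_pos: [487.1, 174.8, 220.2]
ee_rot: [0.758, -0.652, -0.0, 0.001]
ft_force: [-5.5, -0.7, 5.2]
gripper_width: 10.6
gripper_force: 69.4
```

```bash
python3 rel.py
```

```text
6.575 [487.1 174.8 220.2] yaw -81.43313051775719 j [ 0.73 -0.17 -0.27 -0.   -1.48 -0.58]
tilt z [-1.5e-03 -9.0e-04 -1.0e+00] off to grasp [-0.9 -0.6  1.2]
[-5.49 -0.68  5.17] [-0.337  2.017  0.248] 10.58949873172292 69.40409302711487
```

Emit:
arm_command(twist=[[0,0,2]], offset=[[0,0,0]], claw=[-1])

```text
t: 6.7
eef_pos: [487.1, 174.8, 220.2]
ee_rot: [0.746, -0.666, -0.0, 0.001]
ft_force: [-6.2, -0.2, 5.7]
gripper_width: 10.3
gripper_force: 69.4
```

```bash
python3 rel.py
```

```text
6.7 [487.1 174.8 220.2] yaw -83.44306079135401 j [ 0.73 -0.17 -0.27 -0.   -1.48 -0.62]
tilt z [-1.6e-03 -9.0e-04 -1.0e+00] off to grasp [-0.9 -0.6  1.2]
[-6.21 -0.23  5.73] [-0.279  2.066  0.31 ] 10.303092279380394 69.43669080734253
```

Emit:
arm_command(twist=[[0,0,2]], offset=[[0,0,0]], claw=[-1])

```text
t: 6.82
eef_pos: [487.0, 174.8, 220.2]
ee_rot: [0.735, -0.678, -0.0, 0.001]
ft_force: [-7.2, -0.8, 5.6]
gripper_width: 10.7
gripper_force: 69.5
```

```bash
python3 rel.py
```

```text
6.825 [487.  174.8 220.2] yaw -85.43898087439092 j [ 0.73 -0.17 -0.27 -0.   -1.48 -0.65]
tilt z [-1.8e-03 -9.0e-04 -1.0e+00] off to grasp [-0.9 -0.6  1.2]
[-7.16 -0.79  5.64] [-0.254  2.19   0.295] 10.69761901984263 69.45972204208374
```

Emit:
arm_command(twist=[[0,0,2]], offset=[[0,0,0]], claw=[-1])

```text
t: 6.95
eef_pos: [487.0, 174.8, 220.2]
ee_rot: [0.723, -0.691, -0.0, 0.001]
ft_force: [-7.1, -0.8, 6.2]
gripper_width: 10.7
gripper_force: 69.5
```

```bash
python3 rel.py
```

```text
6.95 [487.  174.8 220.2] yaw -87.44028982660264 j [ 0.73 -0.17 -0.27 -0.   -1.48 -0.69]
tilt z [-1.9e-03 -9.0e-04 -1.0e+00] off to grasp [-1.  -0.7  1.2]
[-7.13 -0.84  6.25] [-0.321  2.326  0.286] 10.7327762348096 69.48180198669434
```

Emit:
arm_command(twist=[[0,0,2]], offset=[[0,0,0]], claw=[-1])

```text
t: 7.08
eef_pos: [487.0, 174.8, 220.2]
ee_rot: [0.711, -0.704, -0.0, 0.001]
ft_force: [-7.2, -0.7, 6.8]
gripper_width: 11.0
gripper_force: 69.5
```

```bash
python3 rel.py
```

```text
7.075 [487.  174.8 220.2] yaw -89.43793079138989 j [ 0.73 -0.17 -0.27 -0.   -1.48 -0.72]
tilt z [-0.0019 -0.001  -1.    ] off to grasp [-1.  -0.7  1.2]
[-7.24 -0.69  6.77] [-0.325  2.398  0.355] 10.972729894342946 69.50444340705872
```

Emit:
arm_command(twist=[[0,0,2]], offset=[[0,0,0]], claw=[-1])

```text
t: 7.2
eef_pos: [486.9, 174.8, 220.2]
ee_rot: [-0.698, 0.716, 0.0, -0.001]
ft_force: [-7.2, -0.3, 6.6]
gripper_width: 11.1
gripper_force: 69.5
```

```bash
python3 rel.py
```

```text
7.2 [486.9 174.8 220.2] yaw -91.43181741514611 j [ 0.73 -0.17 -0.27 -0.   -1.48 -0.76]
tilt z [-0.0021 -0.001  -1.    ] off to grasp [-1.  -0.7  1.2]
[-7.16 -0.32  6.56] [-0.315  2.466  0.434] 11.071200828964859 69.52672362327576
```

The torque is about 0.37 N m, which puts the angle near 1.5 rad: firmly clamped. I'm releasing and rising.

Emit:
arm_command(twist=[[0,0,0],[0,0,0],[0,0,0],[0,0,0],[0,0,0],[0,0,0],[0,0,0],[0,0,0],[0,0,0],[0,0,0],[0,0,0]], offset=[[0,0,0],[0,0,0],[0,0,0],[0,0,0],[0,0,0],[0,0,-15],[0,0,-20],[0,0,-25],[0,0,-30],[0,0,-30],[0,0,0]], claw=[-0.6,-0.3,0,0,0,0,0,0,0,0,0])

```text
t: 8.57
eef_pos: [488.4, 175.2, 344.6]
ee_rot: [-0.698, 0.716, -0.001, 0.003]
ft_force: [0.5, -0.1, -1.2]
gripper_width: 42.9
gripper_force: 0.0
```

Run:
```python
import rel,cv2
from h import *
cv2.imwrite("pics/side3.png",cv2.resize(camera("side")[180:350,200:400,::-1],None,fx=3.5,fy=3.5))
```

```text
8.575 [488.4 175.2 344.6] yaw -91.41791776959072 j [ 0.73 -0.17 -0.04  0.   -1.69 -0.76]
tilt z [ 0.0058  0.0035 -1.    ] off to grasp [ -0.2   1.5 125.6]
[ 0.52 -0.06 -1.19] [-0.022  0.031 -0.014] 42.85909660137551 0.0
```

View pics/side3.png

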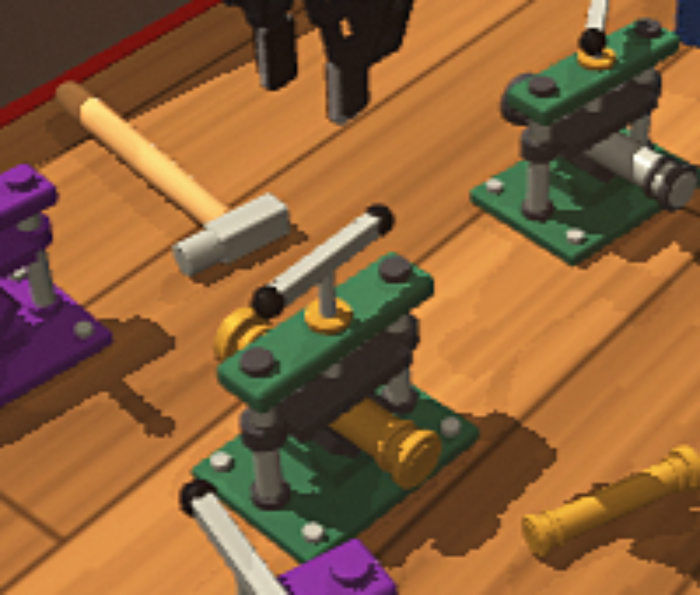

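The gripper is clear, and the handle stays turned with its balls at crop (268,300) and (380,218). The stem still lies in its V with the plate on it. I'll check the bar's angle and hand in if it held.

Run:
```python
from h import *
from workcell import order
a=pos("side",200+268/3.5,180+300/3.5,165);b=pos("side",200+380/3.5,180+218/3.5,165)
y=np.degrees(np.arctan2(*(b-a)[1::-1]));print(a,b,y)
if abs(y+91)<7: print(order.finish_job())
```

```text
[485.3335068  223.29095641 165.        ] [484.17000763 128.79013798 165.        ] -90.7053930834033
the job is handed in; nothing more can be done
None
```

I turned the brass-stem clamp's handle about 48° clockwise, until the resistance reached roughly 0.37 N m (about 1.5 rad, estimated from the torque). I then let go, left the steel-stem clamp untouched, and handed the job in at about 8.6 s; no verdict was returned.

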